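Probe two test pads of a round board on an x-y slide table

ROBOT

A 6-joint arm with a two-finger parallel gripper is mounted at the origin on a cart in front of the work surface, level with it; the furniture and walls round the work are solid. World frame = base frame: x ahead of the robot, y to its left, z up, the work surface at z = 0. Lengths are in m, angles in degrees, forces in N, time in s.
With the tool pointing down it reaches from about 0.3 to 0.75 m from the base axis. Payload 8.5 kg.
Tool frame: the origin (TCP) lies at the very end of the fingers, on their centre line; the grasp point (between the pads) lies manip.grip_depth behind it (manip.grip_depth is the distance from the TCP to the grasp point, in m); z points along the fingers, y is the line along which they close (so a half turn about z gives the same grasp; the last joint's range is limited). The gripper opens to 85 mm and grips with 20 to 120 N. Pads are 22 mm wide; open, the fingers measure 114 mm over their backs; the gripper's body (76 mm by 85 mm) begins 54 mm behind the grasp point. The pads swing forward as they close: fully open they stand 13 mm farther back than shut.
Start: joints at [53.039, 21.807, 74.336, -0, 83.858, -12.336], TCP at [0.229, 0.5, 0.231] pointing down, gripper open.
Joint ranges: [-178.18, 178.18], [-50.72, 133.34], [12.68, 142.11], [-81.47, 261.47], [9.98, 163.14], [-165.26, 165.26]. Speed limits (degrees/s): [136.94, 136.94, 180, 180, 180, 180].

INTERFACE

Orientations are given as a 3x3 rotation matrix whose columns are the frame's x, y, z axes.
In Python, from cell import manip gives the robot as it stands. The module is installed in compiled form; this text tells all that it offers.
- The arm moves only by the shell command python3 -m crank 'ROWS' [FORCE]. ROWS is JSON, a list that holds one entry, the list of rows, each a list of 7 numbers: the shift along the world's x, y, z as a fraction of full scale, then the turn, a rotation vector about the world's x, y, z as a fraction of full scale, then the opening, from 0 (shut) to 1 (fully open). A call has 1 to 10 rows; each row shifts and turns the commanded pose from where the row before left it; what a row does not reach is not made up. Full scale, the value 1, is 500 mm for a shift and pi/2 rad for a turn. A row lasts 1/12 s, in which the tool goes at most 41.7 mm and 7.16 degrees, less where a joint would pass 70% of its speed; a pose out of reach is approached as far as the arm can. A call with a number of a shift or a turn outside -1 to 1 is refused whole. A call with a gripper value outside its range is refused whole. The fingers move at their own pace and stop on an object; FORCE is the grip in N (left out, the last holds). Time passes only in rows, so rows that do not move let the fingers close. It gives the time, the measured TCP pose, the force, the opening and the grip force at its end, in the units of the state.
- manip.state(): the state, without advancing time (a new reading comes with each control period).
- manip.grab_frame(name): name is "scene" or "top" or "wrist"; returns a dict with "img" (384x512x3 uint8, red, green, blue), "range_z" (384x512 float32, m along the optical axis (not along the pixel's ray), 0 where there is no reading), "camera_matrix" (3x3 intrinsics, pixels), "R" (3x3) and "t" (3): a world point X has camera coordinates R X + t. Camera axes: x right, y down, z forward; pixel columns grow to the right and rows downward; lengths in m; the calibration is good to about 2 mm. The wrist camera is an equidistant fisheye: a pixel r from the principal point sees the ray r / f radians off the axis. A picture is of the moment at which its call begins.
- manip.hand_in(): hands the job in; it is judged then, once.
The state is a dict: "t": time; "q": joint angles; "joint_velocities": joint speeds; "effort": joint torques, N m; "eef_pos": TCP position; "ee_rot": TCP orientation; "force": force on the tool from outside, world axes, zero at the start; "wrist_torque": the same for the moment, N m; "width": finger opening in m; "grip_force": force on a finger pad.
Only numpy, scipy, OpenCV 4.12 (cv2) and the standard library are available. Lean on these libraries where they do the work, as an engineer would, in place of code of your own. Each camera call takes 0.05 s, during which the arm holds its last target. There are 200 camera calls.

TASK

A round circuit board is clamped on an x-y slide table under a fixed, spring-loaded test probe. By the table's upright black knob, slide the table until the middle of the square pad is under the probe's tip, push the probe's cap all the way down for a moment and let it spring back up; then do the same at the round pad, and leave the table standing there with the probe up. Do not press the probe anywhere else on the board, do not move the table while the probe is down, and leave the tape roll, cutters and solder reel where they lie.

Things in the scene. Friction and masses are not known exactly. Their poses are not given: they have to be found in the camera images.
- stage: fixed base plate of the slide table, grey, 200 x 245 x 12 mm, on the bench; origin on the bench right under the probe's axis, its x and y are the directions of the two slides. An aluminium column (26 x 22 mm, to 117 mm high) stands at its y = -132 mm; an arm (22 mm wide, 92 to 108 mm high) runs from it along +y to the probe's sleeve at x = y = 0
- slide_x (a joint): lower slide: shift of the saddle, carriage and board along the base's x, m, -0.044 to 0.044; 0 puts the board's centre under the probe in x. Stiff, stays where it is left
- slide_y (a joint): upper slide: shift of the carriage and board along the base's y, m, -0.044 to 0.044; 0 puts the board's centre under the probe in y. Stiff, stays where it is left
- post_grip (a point): middle of the upright round black knob on the carriage, the point to grip, 81 mm above the bench. The knob is 20 mm in diameter and reaches from 61 to 98 mm above the bench, on a thin steel post. It stands on a tongue of the carriage, 130 mm from the board's centre in the base's +y direction, and moves with the board
- pad_square (a point): centre of the top of the copper square pad, 15 x 15 mm, on the board; 53 mm above the bench. The board is a dark green disc, 90 mm in diameter, clamped on the carriage at any angle; three pads lie 27 mm from its centre, 120 degrees apart
- pad_round (a point): centre of the top of the copper round pad, 15 mm in diameter, on the same board
- pad_cross (a point): centre of the top of the copper cross-shaped pad, 19 mm across, on the same board; not to be probed
- probe_tip (a point): the pointed tip of the steel probe, 64 mm above the bench at rest, 10 mm lower when pushed fully down
- cap_top (a point): centre of the top of the probe's round black cap (26 mm in diameter, 11 mm thick), 141 mm above the bench at rest; push it straight down here
- probe (a joint): how far the probe is pushed down, m: 0 at rest, 0.010 fully down; a spring (about 5.5 N at the bottom) returns it
- tape: black roll of tape lying on the bench, 55 mm in diameter, 19 mm high; origin at the centre of its underside; leave alone
- cutters: red side cutters lying on the bench, 134 x 45 x 12 mm; origin at the centre of the underside; leave alone
- reel: reel of solder wire standing on its flange, 62 mm in diameter, 39 mm high; origin at the centre of its underside; leave alone

How it is judged (in metres and radians):
On the way, in this order (a step that is already met when the one before it is completed fails the run):
1. the probe is pushed fully down over the middle of the square pad (horizontal distance between probe_tip and pad_square below 0.005 m and value of joint probe above 0.008 m), for 0.2 s.
2. the probe is back up (value of joint probe below 0.002 m), for 0.1 s.
3. the probe is pushed fully down over the middle of the round pad (horizontal distance between probe_tip and pad_round below 0.005 m and value of joint probe above 0.008 m), for 0.2 s.
At the end, for the whole second after the job is handed in: the middle of the round pad stands under the probe's tip within 5 mm, the slides are at rest, the probe is up (within 2 mm of rest) (horizontal distance between probe_tip and pad_round below 0.005 m and value of joint probe below 0.002 m and not (velocity of joint slide_x above 0.005 m/s or velocity of joint slide_x below -0.005 m/s) and not (velocity of joint slide_y above 0.005 m/s or velocity of joint slide_y below -0.005 m/s)); the robot touches nothing.
It fails at once if the probe is pressed (more than 5 mm) while its tip is more than 7.5 mm from the centres of both the square and the round pad (value of joint probe above 0.005 m and horizontal distance between probe_tip and pad_square above 0.0075 m and horizontal distance between probe_tip and pad_round above 0.0075 m).
It fails at once if the table is moved (over 20 mm/s) while the probe is down by more than 5 mm (value of joint probe above 0.005 m and ((velocity of joint slide_x above 0.02 m/s or velocity of joint slide_x below -0.02 m/s) or (velocity of joint slide_y above 0.02 m/s or velocity of joint slide_y below -0.02 m/s))).
It fails at once if the tape roll, cutters or solder reel are shifted by more than 20 mm (distance of any of tape, cutters, reel from where it was at the start of the episode above 0.02 m).
It also fails if it takes over 61 s, if anything falls off the work surface, if the arm or the gripper's body presses on something with over 40 N, if the wrist force passes 120 N, or if a joint passes its speed limit or range.

## Working session

There is one attempt and no reset: what is moved stays moved. The work goes in short steps, Python scripts to look and compute and a shell command to move; the robot and the scene stay as the last step left them, time stands still between calls to the robot, and variables do not carry over. Pictures are saved under pics/ and viewed, at most 10 in all, crops included, and the job is handed in when it is done.

```bash
mkdir -p pics; python3 - <<'E'
from cell import manip
import cv2,numpy as np
print(manip.grip_depth, manip.state())
for n in("scene","top"):
    f=manip.grab_frame(n); np.savez(f"{n}0.npz",**f); cv2.imwrite(f"pics/{n}0.png",f["img"][:,:,::-1])
    print(n,f["camera_matrix"],f["R"],f["t"])
E
```

```text
0.0187 {'t': 0.0, 'q': array([ 5.30368741e+01,  2.18423625e+01,  7.43856876e+01,  8.21669247e-04,
        8.38565099e+01, -1.23347388e+01]), 'joint_velocities': array([ 0.08191546, -0.0478182 ,  0.05772872, -0.00955912, -0.07582048,
        0.06918419]), 'effort': array([ 1.48643187e-03, -4.48475146e+01, -2.31268662e+01, -9.57922953e-05,
        4.86157151e-03, -6.83638660e-06]), 'eef_pos': array([0.22901398, 0.49973487, 0.23069341]), 'ee_rot': array([[-9.09028960e-01,  4.16731978e-01, -8.98822646e-04],
       [ 4.16732817e-01,  9.09028266e-01, -1.17066375e-03],
       [ 3.29202172e-04, -1.43873614e-03, -9.99998911e-01]]), 'force': array([ 1.21205519, -0.48262317,  0.6105417 ]), 'wrist_torque': array([-0.02184821,  0.01169989, -0.01111427]), 'grip_force': 0.0, 'width': 0.08542652065086126}
scene [[401.52185281   0.         258.81610495]
 [  0.         401.52185281 189.73754508]
 [  0.           0.           1.        ]] [[ 0.89947303 -0.43669081  0.01579222]
 [-0.15736949 -0.35743296 -0.92058488]
 [ 0.40765562  0.82555606 -0.39022312]] [-0.43590156  0.22478184  1.05899633]
top [[347.33666953   0.         257.92911793]
 [  0.         347.33666953 190.70206735]
 [  0.           0.           1.        ]] [[ 0.03057355 -0.99953088 -0.00180952]
 [-0.97801248 -0.02954161 -0.20644343]
 [ 0.20629313  0.00808144 -0.97845686]] [0.09307182 0.57268875 1.09752223]
```

View pics/scene0.png

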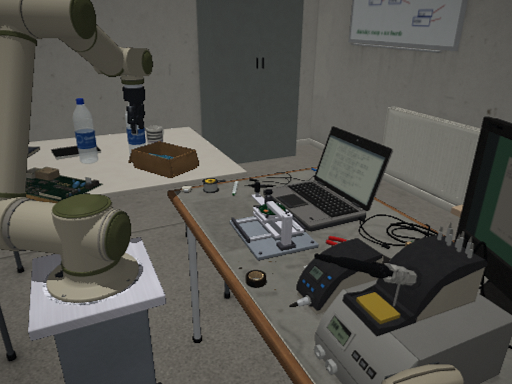

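View pics/top0.png

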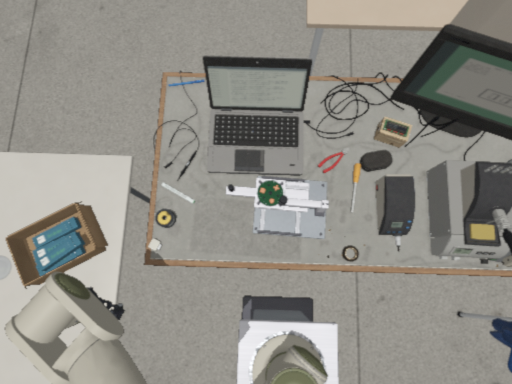

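The scene view shows the stage on the near edge of the bench. In the top view the knob is at about (231,188), the board at (270,193), the black cap at (282,201) and the column at (325,204). Next I'll zoom in on the stage and measure.

```bash
cat > h.py <<'E'
import numpy as np,cv2
def ray(f,u,v):
    K,R,t=f["camera_matrix"],f["R"],f["t"]
    d=R.T@np.linalg.solve(K,[u,v,1]); return -R.T@t,d
def onz(f,u,v,z):
    c,d=ray(f,u,v); return c+d*(z-c[2])/d[2]
def dep(f,u,v):
    c,d=ray(f,u,v); return c+d*f["range_z"][int(round(v)),int(round(u))]
def proj(f,X):
    p=f["camera_matrix"]@(f["R"]@np.array(X)+f["t"]); return p[:2]/p[2]
def tri(f1,p1,f2,p2):
    P=[f["camera_matrix"]@np.c_[f["R"],f["t"]] for f in(f1,f2)]
    X=cv2.triangulatePoints(P[0],P[1],np.array(p1,float),np.array(p2,float))[:,0]; return X[:3]/X[3]
E
python3 - <<'E'
from h import *
f=dict(np.load("top0.npz")); s=dict(np.load("scene0.npz"))
a=cv2.resize(f["img"][170:245,220:340],None,fx=6,fy=6,interpolation=cv2.INTER_CUBIC)
cv2.imwrite("pics/topz.png",a[:,:,::-1])
a=cv2.resize(s["img"][170:265,215:325],None,fx=6,fy=6,interpolation=cv2.INTER_CUBIC)
cv2.imwrite("pics/scz.png",a[:,:,::-1])
for p in [(231,188),(270,193),(282,201),(325,204),(300,204),(165,218),(350,254),(335,160)]: print(p,dep(f,*p).round(3))
E
```

```text
(231, 188) [0.567 0.197 0.101]
(270, 193) [0.564 0.07  0.054]
(282, 201) [0.523 0.035 0.14 ]
(325, 204) [ 0.521 -0.101  0.119]
(300, 204) [ 0.52  -0.024  0.108]
(165, 218) [ 0.476  0.429 -0.001]
(350, 254) [ 0.373 -0.206  0.003]
(335, 160) [ 0.702 -0.161  0.001]
```

View pics/topz.png

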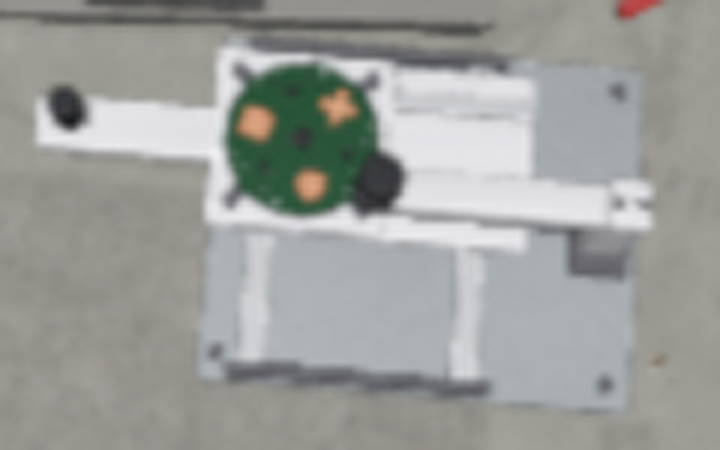

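View pics/scz.png

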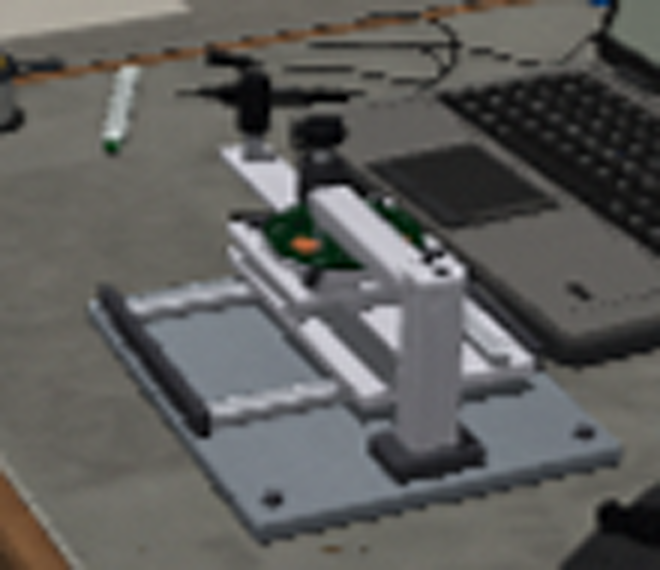

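The zoomed views show the square pad at about (255,122), the cross at (338,105) and the round pad at (310,183) in topz.png. The stage is yawed a few degrees. I'll move nearer and look with the wrist camera.

```bash
python3 -m crank '[[[0.056,-0.06,0,0,0,0,1],[0.056,-0.06,0,0,0,0,1],[0.056,-0.06,0,0,0,0,1],[0.056,-0.06,0,0,0,0,1],[0.056,-0.06,0,0,0,0,1],[0.056,-0.06,0,0,0,0,1],[0.056,-0.06,0,0,0,0,1],[0.056,-0.06,0,0,0,0,1],[0.056,-0.06,0,0,0,0,1],[0,0,0,0,0,0,1]]]'
python3 - <<'E'
from cell import manip
import cv2,numpy as np
f=manip.grab_frame("wrist"); np.savez("w1.npz",**f); cv2.imwrite("pics/w1.png",f["img"][:,:,::-1])
print(f["camera_matrix"],f["R"],f["t"],-f["R"].T@f["t"],manip.state()["q"])
E
```

```text
t: 0.93
eef_pos: [0.4852, 0.2251, 0.2305]
ee_rot: [[-0.906, 0.422, 0.0], [0.422, 0.906, -0.002], [-0.001, -0.001, -1.0]]
force: [-1.0, -0.0, 0.1]
width: 0.0853
grip_force: 0.0
[[297.31863964   0.         250.53645536]
 [  0.         297.31863964 194.37532235]
 [  0.           0.           1.        ]] [[ 4.22716540e-01  9.06261894e-01  3.26286646e-04]
 [ 8.72560737e-01 -4.07094200e-01  2.70022357e-01]
 [ 2.44843802e-01 -1.13858212e-01 -9.62853997e-01]] [-0.40900337 -0.36617999  0.28384895] [0.42290812 0.25391295 0.37231533] [ 1.24951318e+01  2.02510664e+01  7.69145646e+01 -1.82232734e-02
  8.28927630e+01 -5.25930004e+01]
```

View pics/w1.png

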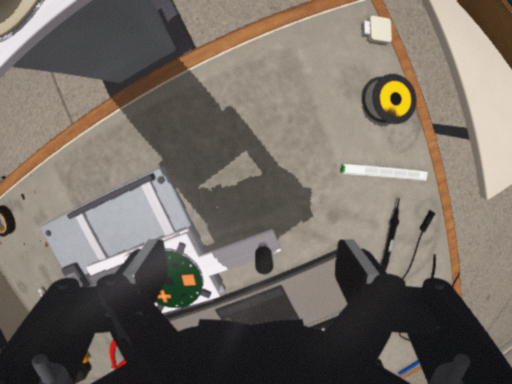

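The wrist view shows the square pad at (190,281), the cross at (164,296) and the knob at (263,259). The round pad is hidden behind a finger.

```bash
cat >> h.py <<'E'
def fray(f,u,v):
    K,R,t=f["camera_matrix"],f["R"],f["t"]
    x=np.array([(u-K[0,2])/K[0,0],(v-K[1,2])/K[1,1]]);r=np.hypot(*x)
    d=R.T@np.r_[x/r*np.sin(r),np.cos(r)]; return -R.T@t,d
def fonz(f,u,v,z):
    c,d=fray(f,u,v); return c+d*(z-c[2])/d[2]
def meet(r1,r2):
    (a,d),(b,e)=r1,r2
    s=np.linalg.lstsq(np.c_[d,-e],b-a,rcond=None)[0]
    p,q=a+s[0]*d,b+s[1]*e; return (p+q)/2,np.linalg.norm(p-q)
def blobs(img,m,box,mn):
    u0,v0,u1,v1=box; k=np.zeros(m.shape,np.uint8); k[v0:v1,u0:u1]=m[v0:v1,u0:u1]
    n,l,s,c=cv2.connectedComponentsWithStats(k)
    return [(c[i].round(2),s[i,4],s[i,:4]) for i in range(1,n) if s[i,4]>=mn]
def masks(img):
    h=cv2.cvtColor(img,cv2.COLOR_RGB2HSV).astype(int)
    H,S,V=h[...,0],h[...,1],h[...,2]
    return dict(copper=(H>5)&(H<20)&(S>80)&(V>120),green=(H>45)&(H<85)&(S>80),black=(V<60)&(S<90))
E
python3 - <<'E'
from h import *
f=dict(np.load("top0.npz")); w=dict(np.load("w1.npz")); s=dict(np.load("scene0.npz"))
m=masks(f["img"])
for k,box in (("copper",(255,175,300,215)),("green",(250,175,295,215)),("black",(222,180,240,198)),("black",(274,190,294,212))):
    for b in blobs(f["img"],m[k],box,6): print("top",k,b,onz(f,*b[0],dict(copper=.053,green=.053,black=.098 if box[0]<230 else .141)[k]).round(4))
m=masks(w["img"])
for k,box in (("copper",(150,265,205,310)),("black",(250,240,280,280))):
    for b in blobs(w["img"],m[k],box,6): print("wrist",k,b,fonz(w,*b[0],.053 if k=="copper" else .098).round(4))
m=masks(s["img"])
for k,box in (("black",(250,178,264,196)),("black",(262,186,275,196)),("copper",(255,200,300,220))):
    for b in blobs(s["img"],m[k],box,6): print("scene",k,b)
# stage edge yaw from top-view depth: base plate points z~.012
v,u=np.mgrid[170:250,240:340]; c,_=ray(f,0,0)
d=np.linalg.inv(f["camera_matrix"])@np.stack([u.ravel(),v.ravel(),np.ones(u.size)])
P=((f["R"].T@d)*f["range_z"][170:250,240:340].ravel()).T+c
arm=P[(abs(P[:,2]-.108)<.004)&(P[:,1]<.03)&(P[:,1]>-.09)]
print("arm",len(arm),arm.mean(0),np.polyfit(arm[:,1],arm[:,0],1))
cap=P[(P[:,2]>.133)]; print("cap",len(cap),cap.mean(0),cap.min(0),cap.max(0))
E
```

```text
top copper (array([276.  , 187.39]), np.int32(23), array([273, 185,   7,   6], dtype=int32)) [0.5842 0.0502 0.053 ]
top copper (array([262.4 , 189.96]), np.int32(25), array([260, 188,   6,   5], dtype=int32)) [0.574  0.0956 0.053 ]
top copper (array([271.24, 200.38]), np.int32(21), array([269, 198,   5,   6], dtype=int32)) [0.5394 0.0651 0.053 ]
top green (array([269.84, 192.92]), np.int32(306), array([258, 181,  24,  24], dtype=int32)) [0.5647 0.0704 0.053 ]
top black (array([231.43, 188.86]), np.int32(7), array([230, 187,   3,   4], dtype=int32)) [0.565  0.1957 0.098 ]
top black (array([281.39, 200.56]), np.int32(18), array([279, 196,   6,   8], dtype=int32)) [0.5237 0.0367 0.141 ]
wrist copper (array([188.35, 279.69]), np.int32(138), array([182, 274,  14,  12], dtype=int32)) [0.5728 0.0969 0.053 ]
wrist copper (array([163.61, 295.87]), np.int32(90), array([158, 290,  13,  13], dtype=int32)) [0.5825 0.0516 0.053 ]
wrist black (array([263.31, 259.59]), np.int32(371), array([256, 246,  16,  27], dtype=int32)) [0.5621 0.2037 0.098 ]
wrist black (array([275.13, 277.57]), np.int32(30), array([269, 275,  11,   5], dtype=int32)) [0.5879 0.2062 0.098 ]
scene black (array([256.16, 185.01]), np.int32(90), array([250, 178,  14,  15], dtype=int32))
scene black (array([263.78, 186.56]), np.int32(9), array([262, 186,   5,   2], dtype=int32))
scene black (array([267.4 , 191.68]), np.int32(47), array([263, 189,  10,   7], dtype=int32))
scene copper (array([265.5 , 210.33]), np.int32(6), array([264, 210,   4,   2], dtype=int32))
arm 222 [ 0.52565248 -0.03483261  0.10833375] [0.04858692 0.52734489]
cap 98 [0.44008347 0.06343894 0.61304889] [0.33083991 0.02214654 0.13435979] [0.54145445 0.10107675 1.1922744 ]
```

```bash
python3 -m crank '[[[0.06,-0.01,0,0,0,0,1],[0.05,-0.02,0,0,0,0,1],[0.04,-0.02,0,0,0,0,1],[0,0,0,0,0,0,1],[0,0,0,0,0,0,1]]]'
python3 - <<'E'
from cell import manip
from h import *
f=manip.grab_frame("wrist"); np.savez("w2.npz",**f)
cv2.imwrite("pics/w2.png",cv2.resize(f["img"][190:384,60:400],None,fx=2,fy=2)[:,:,::-1])
t=dict(np.load("top0.npz"))
v,u=np.mgrid[190:212,272:294]; c,_=ray(t,0,0)
d=np.linalg.inv(t["camera_matrix"])@np.stack([u.ravel(),v.ravel(),np.ones(u.size)])
P=((t["R"].T@d)*t["range_z"][190:212,272:294].ravel()).T+c
cap=P[(P[:,2]>.133)&(P[:,2]<.15)]; print("cap",len(cap),cap.mean(0),cap.min(0),cap.max(0))
w=dict(np.load("w1.npz")); print("knob",meet(fray(w,263.3,259.6),fray(f,*[263.3,259.6])) if 0 else meet(fray(w,263.3,259.6),ray(t,231.4,188.9)))
E
```

```text
t: 1.4
eef_pos: [0.556, 0.2053, 0.2306]
ee_rot: [[-0.909, 0.417, -0.002], [0.417, 0.909, 0.0], [0.001, -0.001, -1.0]]
force: [-1.1, 0.2, -0.2]
width: 0.0852
grip_force: 0.0
cap 54 [0.52909675 0.0327711  0.14108736] [0.51703247 0.02214654 0.13435979] [0.54145445 0.04419506 0.14724231]
knob (array([0.5703934 , 0.19888091, 0.07872231]), np.float64(0.0038710428478732433))
```

View pics/w2.png

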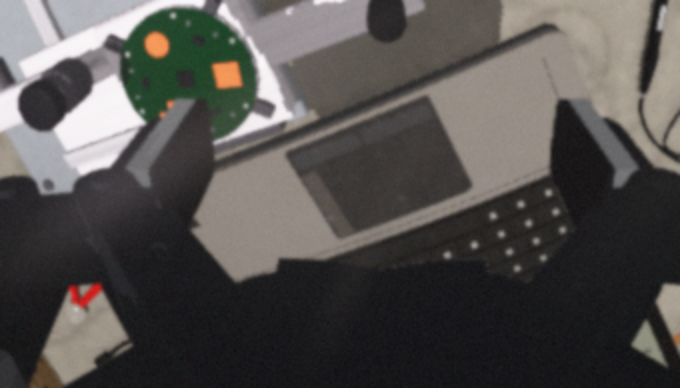

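w2 shows the round pad at full-frame (138,212), the square at (174,227), the cap top at about (80,243) and the knob at (253,198). All the heights can be checked against the top view.

```bash
python3 - <<'E'
from h import *
t=dict(np.load("top0.npz")); w=dict(np.load("w2.npz")); w1=dict(np.load("w1.npz"))
m=masks(w["img"])
b=blobs(w["img"],m["copper"],(125,195,185,238),40)
print([(x[0],x[1]) for x in b])
for x in b:
    T=(271.24,200.38) if x[0][0]<155 else (262.4,189.96)
    print(fonz(w,*x[0],.053).round(4),meet(fray(w,*x[0]),ray(t,*T)))
k=[x for x in blobs(w["img"],m["black"],(235,185,270,215),40)]; print(k)
print("knob",meet(fray(w,*k[0][0]),fray(w1,263.3,259.6)),meet(fray(w,*k[0][0]),ray(t,231.4,188.9)))
k=[x for x in blobs(w["img"],m["black"],(65,215,107,258),40)]; print(k)
for p in ((80,242.5),(79.5,243.5)): print("cap",fonz(w,*p,.141).round(4),meet(fray(w,*p),ray(t,282.8,199.6)))
E
```

```text
[(array([137.95, 211.98]), np.int32(132)), (array([173.13, 227.04]), np.int32(172))]
[0.5383 0.0655 0.053 ] (array([0.53889055, 0.06518644, 0.05268817]), np.float64(0.0011834064469346901))
[0.5728 0.0967 0.053 ] (array([0.57404924, 0.09551927, 0.05017731]), np.float64(0.0011521867465428574))
[(array([252.83, 198.23]), np.int32(381), array([244, 186,  19,  25], dtype=int32))]
knob (array([0.57376853, 0.19957741, 0.07501806]), np.float64(0.00010492301969132662)) (array([0.57273245, 0.19869382, 0.07110711]), np.float64(0.004204220350714233))
[(array([ 99.48, 229.14]), np.int32(97), array([ 91, 221,  14,  18], dtype=int32)), (array([ 81.38, 241.68]), np.int32(442), array([ 70, 229,  25,  26], dtype=int32))]
cap [0.5273 0.0365 0.141 ] (array([0.5279212 , 0.03208159, 0.13578692]), np.float64(0.0002280716445276417))
cap [0.5279 0.0352 0.141 ] (array([0.52800233, 0.03215967, 0.13730811]), np.float64(0.0009459711358024054))
```

```bash
python3 -m crank '[[[0.032,-0.01,0,0,0,0,1],[0,0,-0.08,0,0,0,1],[0,0,-0.08,0,0,0,1],[0,0,-0.08,0,0,0,1],[0,0,-0.06,0,0,0,1],[0,0,-0.035,0,0,0,1],[0,0,0,0,0,0,1],[0,0,0,0,0,0,1]]]'
python3 -c "
from cell import manip;print(manip.state()['eef_pos'])"
```

```text
t: 2.12
eef_pos: [0.5713, 0.2008, 0.0641]
ee_rot: [[-0.91, 0.416, -0.001], [0.416, 0.91, -0.0], [0.001, -0.0, -1.0]]
force: [0.3, -0.8, 0.3]
width: 0.0858
grip_force: 0.0
[0.57132795 0.2007804  0.0641402 ]
```

```bash
python3 -m crank '[[[0,0,0,0,0,0,0],[0,0,0,0,0,0,0],[0,0,0,0,0,0,0],[0,0,0,0,0,0,0],[0,0,0,0,0,0,0],[0,0,0,0,0,0,0],[0,0,0,0,0,0,0],[0,0,0,0,0,0,0]]]' 60

```

```text
t: 2.78
eef_pos: [0.5724, 0.2, 0.0644]
ee_rot: [[-0.909, 0.417, 0.001], [0.417, 0.909, 0.0], [-0.001, 0.001, -1.0]]
force: [-1.0, 0.1, 6.5]
width: 0.0183
grip_force: 58.6
```

```bash
python3 -m crank '[[[-0.01,-0.014,0,0,0,0,0],[-0.01,-0.014,0,0,0,0,0],[-0.01,-0.014,0,0,0,0,0],[-0.01,-0.014,0,0,0,0,0],[-0.01,-0.014,0,0,0,0,0],[-0.01,-0.014,0,0,0,0,0],[-0.01,-0.014,0,0,0,0,0],[-0.01,-0.014,0,0,0,0,0],[-0.01,-0.012,0,0,0,0,0],[0,0,0,0,0,0,0]]]'
python3 -m crank '[[[0,0,0,0,0,0,0],[0,0,0,0,0,0,0],[0,0,0,0,0,0,0]]]'
python3 - <<'E'
from cell import manip
from h import *
for n in("wrist","top","scene"):
    f=manip.grab_frame(n); np.savez(n+"3.npz",**f)
    if n=="wrist":a=f["img"]; 
    if n=="top":b=cv2.resize(f["img"][165:245,240:340],(480,384),interpolation=cv2.INTER_CUBIC)[:,:288]
cv2.imwrite("pics/w3.png",np.hstack([a,b])[:,:,::-1])
E
```

```text
t: 3.62
eef_pos: [0.5266, 0.1367, 0.0644]
ee_rot: [[-0.909, 0.417, 0.0], [0.417, 0.909, -0.001], [-0.001, -0.0, -1.0]]
force: [-1.1, -3.6, 7.4]
width: 0.0185
grip_force: 59.1
t: 3.87
eef_pos: [0.5266, 0.1371, 0.0644]
ee_rot: [[-0.909, 0.417, -0.001], [0.417, 0.909, -0.001], [0.0, -0.001, -1.0]]
force: [-1.5, -2.4, 10.1]
width: 0.0182
grip_force: 59.3
```

View pics/w3.png

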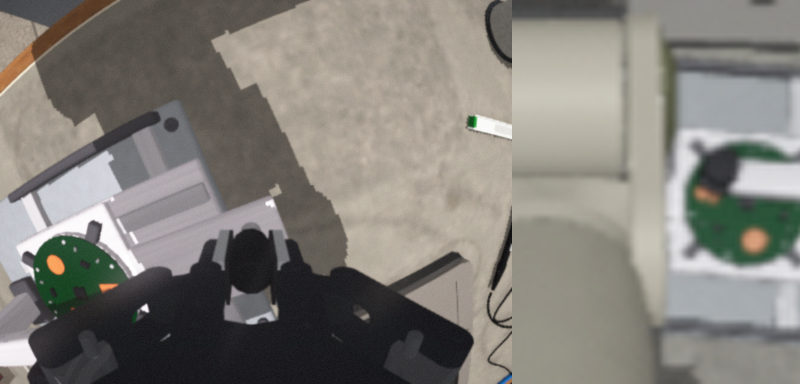

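w3 shows the board moved: round pad at (56,265) in the wrist frame, and the cap now overlapping the square pad in the top crop. Now release, rise and check.

```bash
python3 -m crank '[[[0,0,0,0,0,0,1],[0,0,0,0,0,0,1],[0,0,0,0,0,0,1],[0,0,0,0,0,0,1],[0,0,0,0,0,0,1],[0,0,0.08,0,0,0,1],[0,0,0.08,0,0,0,1],[-0.03,0.05,0.05,0,0,0,1],[-0.06,0.05,0,0,0,0,1],[0,0,0,0,0,0,1]]]'
python3 - <<'E'
from cell import manip
from h import *
t0=dict(np.load("top0.npz"))
t=manip.grab_frame("top");w=manip.grab_frame("wrist");np.savez("w4.npz",**w)
for b in blobs(0,masks(t["img"])["copper"],(255,180,310,225),4): print("top",b[:2],onz(t,*b[0],.053).round(4))
for b in blobs(0,masks(w["img"])["copper"],(0,150,250,384),20): print("wr",b[:2],fonz(w,*b[0],.053).round(4))
cv2.imwrite("pics/w4.png",cv2.resize(w["img"][180:384,0:260],None,fx=2.9,fy=2.9,interpolation=cv2.INTER_CUBIC)[:,:,::-1])
E
```

```text
t: 4.85
eef_pos: [0.4786, 0.191, 0.1703]
ee_rot: [[-0.91, 0.414, 0.001], [0.414, 0.91, 0.001], [0.0, 0.001, -1.0]]
force: [0.1, 0.9, 0.4]
width: 0.0858
grip_force: 0.0
top (array([279.7, 205.2]), np.int32(10)) [0.524  0.0367 0.053 ]
top (array([290.  , 214.83]), np.int32(23)) [0.4928 0.0021 0.053 ]
wr (array([ 16.76, 163.49]), np.int32(562)) [ 0.3433 -0.0336  0.053 ]
wr (array([ 99.97, 268.9 ]), np.int32(125)) [0.4923 0.0025 0.053 ]
wr (array([ 80.97, 377.94]), np.int32(98)) [ 0.6437 -0.1741  0.053 ]
```

View pics/w4.png

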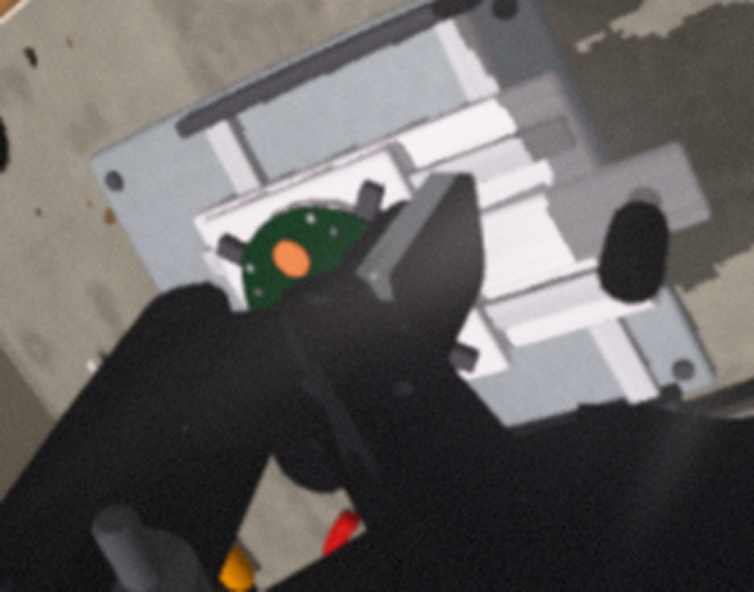

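w4: round pad at (100,269) in the full frame, and the finger hides the probe. I'll shut the fingers and recheck the cap from two positions.

```bash
python3 -m crank '[[[0,0,0,0,0,0,0],[0,0,0.02,0,0,0,0],[0,0,0.02,0,0,0,0],[0,0,0,0,0,0,0],[0,0,0,0,0,0,0],[0,0,0,0,0,0,0],[0,0,0,0,0,0,0]]]'
python3 - <<'E'
from cell import manip
from h import *
w=manip.grab_frame("wrist");np.savez("w5.npz",**w)
cv2.imwrite("pics/w5.png",cv2.resize(w["img"][180:384,0:260],None,fx=2.9,fy=2.9,interpolation=cv2.INTER_CUBIC)[:,:,::-1])
K=w["camera_matrix"]
def fp(X):
    c=w["R"]@np.array(X)+w["t"];th=np.arctan2(np.hypot(c[0],c[1]),c[2]);d=c[:2]/np.hypot(c[0],c[1]);return K[[0,1],2]+K[0,0]*th*d
for X in ((.5285,.034,.141),(.5285,.034,.064),(.5271,.033,.053)): p=fp(X);print(X,p,(p-[0,180])*2.9)
E
```

```text
t: 5.53
eef_pos: [0.4821, 0.1877, 0.188]
ee_rot: [[-0.909, 0.417, -0.001], [0.417, 0.909, -0.0], [0.001, -0.001, -1.0]]
force: [0.1, 0.3, -0.1]
width: 0.0006
grip_force: 0.0
(0.5285, 0.034, 0.141) [115.93644221 326.28298482] [336.21568241 424.22065598]
(0.5285, 0.034, 0.064) [141.48875031 282.46436083] [410.31737591 297.14664642]
(0.5271, 0.033, 0.053) [143.17587975 276.70337536] [415.21005128 280.43978854]
```

View pics/w5.png

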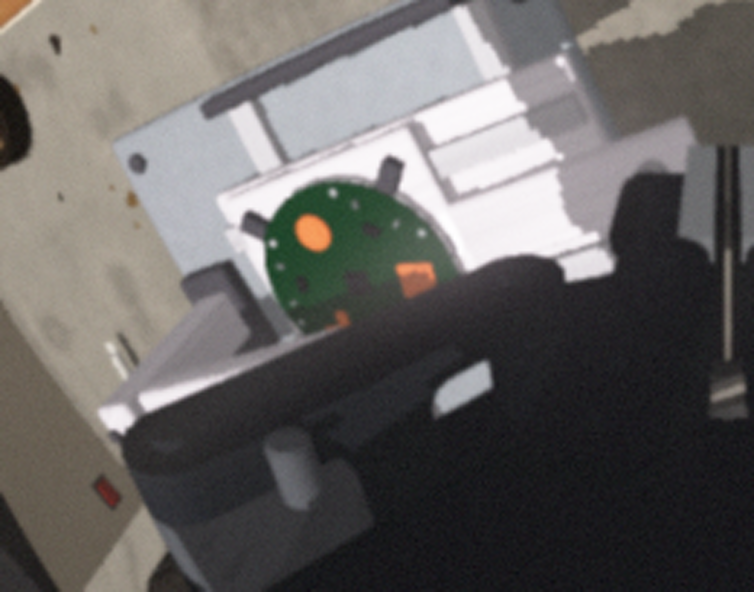

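The projected square-pad centre (415,280) matches its image. One numeric check of the probe axis from the scene camera, then press.

```bash
python3 - <<'E'
from h import *
s=dict(np.load("scene0.npz"));t=dict(np.load("top0.npz"));w=dict(np.load("w2.npz"))
print(onz(s,267.4,191.7,.1355))
# cap top disc in top view: grey dark blob, looser mask
g=cv2.cvtColor(t["img"],cv2.COLOR_RGB2GRAY)[192:208,276:292];print(g)
m=(g<75);n,l,st,c=cv2.connectedComponentsWithStats(m.astype(np.uint8));print(st[1:],c[1:]+[276,192])
b=[x for x in blobs(0,(cv2.cvtColor(w["img"],cv2.COLOR_RGB2GRAY)<40),(65,225,92,260),40)];print(b)
E
```

```text
[0.52685837 0.0308851  0.1355    ]
[[ 69  70  68  70  73  77 100 176 203 217 226 227 226 227 227 227]
 [ 69  69  69  71  83  81  99 181 207 218 226 227 227 227 227 227]
 [ 69  66  67  69  74  73  91 167 200 217 226 228 228 228 228 228]
 [ 64  59  61  65  67  62  65 108 145 186 215 226 228 228 229 229]
 [ 68  59  60  66  62  57  56  62  78 119 168 211 227 228 228 228]
 [ 69  66  67  66  58  57  58  56  58  66 112 194 222 225 225 225]
 [ 70  69  78  68  55  57  60  57  58  57  79 154 199 211 210 211]
 [ 71  71  70  58  52  58  58  57  59  58  71 137 196 216 216 217]
 [ 71  72  62  49  52  58  60  60  59  58  80 159 207 221 222 222]
 [ 73  85  80  56  48  55  60  61  59  61  95 186 219 223 224 224]
 [ 72  79  70  63  57  46  50  53  51  61 122 198 223 226 225 226]
 [ 82  97  86  64  60  55  51  45  53 109 187 221 227 227 227 228]
 [142 172 149  92  64  61  66  67  76 134 182 204 211 214 217 221]
 [203 216 194 141 101 112 131 129 133 150 162 170 170 171 172 174]
 [224 227 220 193 171 196 211 209 210 215 216 215 193 164 159 158]
 [227 228 227 221 219 224 226 219 222 229 230 228 222 217 216 215]]
[[ 0  0 11 13 97]] [[280.21649485 198.24742268]]
[]
```

Cap-disc centre in the top view gives the probe at about (0.527,0.033), and the square is at (0.527,0.033). Next is the move to above the cap.

```bash
python3 -m crank '[[[0.023,-0.075,0,0,0,0,0],[0.023,-0.075,0,0,0,0,0],[0.023,-0.075,0,0,0,0,0],[0.02,-0.075,0,0,0,0,0],[0,-0.01,-0.04,0,0,0,0],[0,0,-0.02,0,0,0,0],[0,0,0,0,0,0,0],[0,0,0,0,0,0,0]]]'
```

```text
t: 6.25
eef_pos: [0.5265, 0.033, 0.1585]
ee_rot: [[-0.909, 0.417, -0.001], [0.417, 0.909, 0.0], [0.001, -0.0, -1.0]]
force: [0.1, -0.1, -0.6]
width: 0.0002
grip_force: 0.0
```

```bash
python3 -m crank '[[[0,0,-0.012,0,0,0,0],[0,0,-0.012,0,0,0,0],[0,0,-0.012,0,0,0,0],[0,0,-0.01,0,0,0,0],[0,0,0,0,0,0,0]]]'
```

```text
t: 6.67
eef_pos: [0.5267, 0.0333, 0.1352]
ee_rot: [[-0.909, 0.416, -0.0], [0.416, 0.909, 0.0], [0.0, 0.0, -1.0]]
force: [-0.1, 2.3, 3.7]
width: -0.0006
grip_force: 1.6
```

Contact made and the spring is compressing; going 5 mm further.

```bash
python3 -m crank '[[[0,0,-0.004,0,0,0,0],[0,0,-0.004,0,0,0,0],[0,0,-0.002,0,0,0,0],[0,0,0,0,0,0,0],[0,0,0,0,0,0,0],[0,0,0,0,0,0,0],[0,0,0,0,0,0,0]]]'
```

```text
t: 7.25
eef_pos: [0.5267, 0.0332, 0.1311]
ee_rot: [[-0.909, 0.417, 0.001], [0.417, 0.909, 0.0], [-0.0, 0.001, -1.0]]
force: [-1.1, 3.8, 4.8]
width: 0.0002
grip_force: 2.5
```

```bash
python3 -m crank '[[[0,0,-0.002,0,0,0,0],[0,0,-0.001,0,0,0,0],[0,0,0,0,0,0,0],[0,0,0,0,0,0,0],[0,0,0,0,0,0,0],[0,0,0,0,0,0,0]]]'
```

```text
t: 7.75
eef_pos: [0.5268, 0.0332, 0.1308]
ee_rot: [[-0.909, 0.416, 0.002], [0.416, 0.909, 0.0], [-0.002, 0.001, -1.0]]
force: [-3.4, 3.4, 14.6]
width: 0.0002
grip_force: 7.6
```

Bottomed out at 14.6 N. Rising, then back to the knob.

```bash
python3 -m crank '[[[0,0,0.04,0,0,0,0],[0,0,0.05,0,0,0,0],[0,0,0,0,0,0,0],[0,0.07,0,0,0,0,1],[0,0.07,0,0,0,0,1],[0,0.068,0,0,0,0,1],[0,0,0,0,0,0,1],[0,0,0,0,0,0,1],[0,0,0,0,0,0,1],[0,0,0,0,0,0,1]]]'
```

```text
t: 8.58
eef_pos: [0.5267, 0.136, 0.174]
ee_rot: [[-0.909, 0.418, -0.0], [0.418, 0.909, -0.0], [0.0, -0.001, -1.0]]
force: [-0.4, 0.0, -0.6]
width: 0.0833
grip_force: 0.0
```

```bash
python3 -m crank '[[[0,0,-0.075,0,0,0,1],[0,0,-0.075,0,0,0,1],[0,0,-0.05,0,0,0,1],[0,0.001,-0.02,0,0,0,1],[0,0,0,0,0,0,1],[0,0,0,0,0,0,1]]]' && python3 -m crank '[[[0,0,0,0,0,0,0],[0,0,0,0,0,0,0],[0,0,0,0,0,0,0],[0,0,0,0,0,0,0],[0,0,0,0,0,0,0],[0,0,0,0,0,0,0],[0,0,0,0,0,0,0],[0,0,0,0,0,0,0]]]' 60
```

```text
t: 9.08
eef_pos: [0.5274, 0.1369, 0.0651]
ee_rot: [[-0.909, 0.417, 0.001], [0.417, 0.909, -0.0], [-0.001, 0.0, -1.0]]
force: [-0.2, 0.7, 0.5]
width: 0.0857
grip_force: 0.0
t: 9.75
eef_pos: [0.5267, 0.1374, 0.0649]
ee_rot: [[-0.909, 0.417, 0.0], [0.417, 0.909, -0.0], [-0.0, 0.0, -1.0]]
force: [-1.8, -1.3, 6.2]
width: 0.0185
grip_force: 58.5
```

```bash
python3 - <<'E'
from cell import manip
from h import *
w=manip.grab_frame("wrist")
for b in blobs(0,masks(w["img"])["copper"],(0,200,130,384),20): print("wr",b[:2],fonz(w,*b[0],.053).round(4))
E
```

```text
wr (array([ 55.45, 263.96]), np.int32(272)) [0.4924 0.003  0.053 ]
wr (array([107.26, 285.93]), np.int32(119)) [0.5212 0.0344 0.053 ]
```

Round pad at (0.4925,0.0025), so the required shift is (+35,+30.5) mm.

```bash
python3 -m crank '[[[0.01,0.009,0,0,0,0,0],[0.01,0.009,0,0,0,0,0],[0.01,0.009,0,0,0,0,0],[0.01,0.009,0,0,0,0,0],[0.01,0.009,0,0,0,0,0],[0.01,0.008,0,0,0,0,0],[0.01,0.008,0,0,0,0,0],[0,0,0,0,0,0,0],[0,0,0,0,0,0,0],[0,0,0,0,0,0,0]]]'
python3 -m crank '[[[0,0,0,0,0,0,1],[0,0,0,0,0,0,1],[0,0,0,0,0,0,1],[0,0,0,0,0,0,1],[0,0,0,0,0,0,1],[0,0,0.08,0,0,0,1],[0,0,0.08,0,0,0,1],[-0.05,0.02,0.05,0,0,0,0],[-0.05,0.02,0.05,0,0,0,0],[0,0,0,0,0,0,0]]]'
python3 -m crank '[[[0,0,0,0,0,0,0],[0,0,0,0,0,0,0],[0,0,0,0,0,0,0],[0,0,0,0,0,0,0],[0,0,0,0,0,0,0]]]'
python3 - <<'E'
from cell import manip
from h import *
t=manip.grab_frame("top");w=manip.grab_frame("wrist");np.savez("w6.npz",**w)
for b in blobs(0,masks(t["img"])["copper"],(255,175,310,225),4): print("top",b[:2],onz(t,*b[0],.053).round(4))
for b in blobs(0,masks(w["img"])["copper"],(30,150,250,384),20): print("wr",b[:2],fonz(w,*b[0],.053).round(4))
cv2.imwrite("pics/w6.png",cv2.resize(w["img"][180:384,0:260],None,fx=2.9,fy=2.9,interpolation=cv2.INTER_CUBIC)[:,:,::-1])
E
```

```text
t: 10.63
eef_pos: [0.5624, 0.1683, 0.0649]
ee_rot: [[-0.909, 0.417, 0.002], [0.417, 0.909, 0.001], [-0.002, 0.002, -1.0]]
force: [2.1, 3.3, 5.1]
width: 0.0182
grip_force: 58.8
t: 11.47
eef_pos: [0.5098, 0.1896, 0.1994]
ee_rot: [[-0.91, 0.415, 0.006], [0.415, 0.91, 0.001], [-0.005, 0.004, -1.0]]
force: [0.3, 0.7, 0.6]
width: 0.0514
grip_force: 0.0
t: 11.88
eef_pos: [0.5119, 0.1876, 0.1933]
ee_rot: [[-0.909, 0.417, -0.002], [0.417, 0.909, -0.0], [0.002, -0.001, -1.0]]
force: [0.4, 0.6, -0.6]
width: 0.0004
grip_force: 0.0
top (array([285.28, 190.36]), np.int32(25)) [0.575  0.0189 0.053 ]
top (array([271.62, 193.15]), np.int32(26)) [0.5641 0.0644 0.053 ]
wr (array([131.98, 252.89]), np.int32(111)) [0.5274 0.034  0.053 ]
wr (array([168.32, 266.81]), np.int32(99)) [0.5589 0.0654 0.053 ]
```

View pics/w6.png

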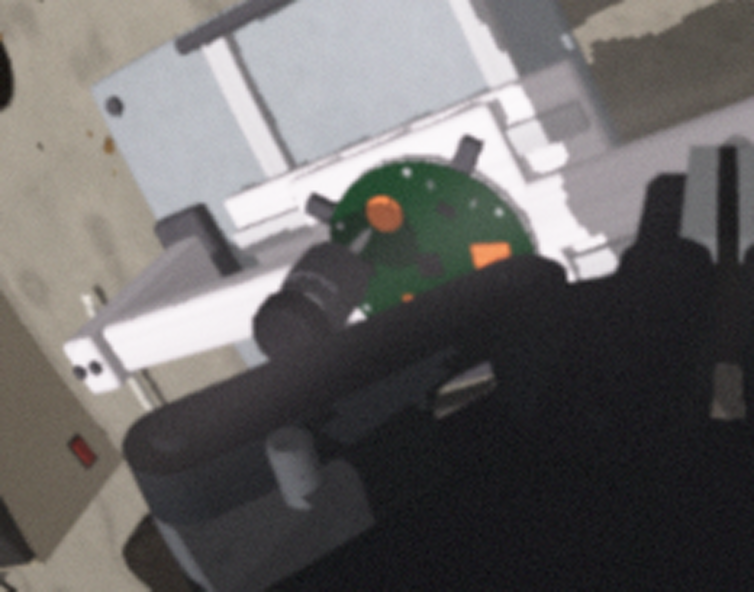

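w6 shows the tip at about (371,228) in the crop, full-frame (128,258.6), just above the round pad at (132,253). Casting the tip ray at 64 mm.

```bash
python3 - <<'E'
from h import *
w=dict(np.load("w6.npz"))
for p in((371,228),(368,231),(373,226)): print(fonz(w,p[0]/2.9,180+p[1]/2.9,.064).round(4))
print(fonz(w,385/2.9,180+213/2.9,.053).round(4), fonz(w,285/2.9,180+322/2.9,.141).round(4))
E
```

```text
[0.5286 0.0324 0.064 ]
[0.5292 0.0305 0.064 ]
[0.5281 0.0337 0.064 ]
[0.5284 0.0345 0.053 ] [0.5227 0.0375 0.141 ]
```

Tip (0.5286,0.0325) and pad (0.528,0.034) agree within 2 mm. Pressing.

```bash
python3 -m crank '[[[0.01,-0.075,0,0,0,0,0],[0.01,-0.075,0,0,0,0,0],[0.01,-0.075,0,0,0,0,0],[0,-0.075,0,0,0,0,0],[0,-0.009,-0.04,0,0,0,0],[0,0,-0.03,0,0,0,0],[0,0,0,0,0,0,0],[0,0,0,0,0,0,0]]]'
```

```text
t: 12.65
eef_pos: [0.5266, 0.0334, 0.1591]
ee_rot: [[-0.909, 0.417, -0.001], [0.417, 0.909, 0.0], [0.001, -0.0, -1.0]]
force: [-0.2, 0.7, 0.4]
width: -0.0
grip_force: 0.0
```

```bash
python3 -m crank '[[[0,0,-0.012,0,0,0,0],[0,0,-0.012,0,0,0,0],[0,0,-0.012,0,0,0,0],[0,0,-0.012,0,0,0,0],[0,0,-0.008,0,0,0,0],[0,0,-0.003,0,0,0,0],[0,0,0,0,0,0,0],[0,0,0,0,0,0,0],[0,0,0,0,0,0,0],[0,0,0,0,0,0,0]]]'
```

```text
t: 13.48
eef_pos: [0.5269, 0.0338, 0.1309]
ee_rot: [[-0.909, 0.416, 0.002], [0.416, 0.909, 0.0], [-0.001, 0.001, -1.0]]
force: [-3.0, 1.4, 11.1]
width: -0.0002
grip_force: 5.7
```

Fully down again, against the stop. Holding a little, then rising clear.

```bash
python3 -m crank '[[[0,0,0,0,0,0,0],[0,0,0,0,0,0,0],[0,0,0.03,0,0,0,0],[0,0,0.05,0,0,0,0],[0,0,0.07,0,0,0,0],[0,0.06,0.05,0,0,0,0],[0,0.06,0,0,0,0,0],[0,0,0,0,0,0,0],[0,0,0,0,0,0,0],[0,0,0,0,0,0,0]]]'
python3 - <<'E'
from cell import manip
from h import *
w=manip.grab_frame("wrist");t=manip.grab_frame("top")
for b in blobs(0,masks(w["img"])["copper"],(0,130,300,384),20): print("wr",b[:2],fonz(w,*b[0],.053).round(4))
for b in blobs(0,masks(t["img"])["copper"],(255,175,310,225),4): print("top",b[:2],onz(t,*b[0],.053).round(4))
print(manip.state()["eef_pos"],manip.state()["force"])
E
```

```text
t: 14.32
eef_pos: [0.5264, 0.0932, 0.2292]
ee_rot: [[-0.909, 0.416, -0.001], [0.416, 0.909, -0.0], [0.001, -0.001, -1.0]]
force: [0.2, -0.5, -0.1]
width: 0.0002
grip_force: 0.0
wr (array([ 15.9 , 143.67]), np.int32(446)) [ 0.3476 -0.1741  0.053 ]
wr (array([ 26.35, 166.48]), np.int32(145)) [ 0.3837 -0.1728  0.053 ]
wr (array([203.11, 199.26]), np.int32(114)) [0.5277 0.0339 0.053 ]
wr (array([241.06, 215.41]), np.int32(148)) [0.5628 0.0647 0.053 ]
wr (array([209.32, 237.52]), np.int32(90)) [0.5724 0.0189 0.053 ]
[0.52658351 0.09273995 0.22921132] [0.52737803 0.41444109 0.20153053]
```

The round pad is still at (0.5277,0.0339), and the robot is clear.

```bash
python3 -c "
from cell import manip;print(manip.hand_in())"
```

```text
the job is handed in; nothing more can be done
None
```

I pressed the probe fully down at the square pad and then at the round pad. The table stands with the round pad about 2 mm from under the tip, the arm is clear, and the job is handed in at about 14 s; no verdict came back.

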